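# Set out the pH bench for a three-point calibration

## Task

Set out the bench for a pH calibration: stand the three buffer bottles in the wells of the grey stand in their order of use, yellow in the end well nearest the stirrer, red in the middle between the other two, and blue in the far end well, and put the empty white beaker upright on the middle of the stirrer's plate. Lower the amber sample bottle upright into the steel jar until you feel it rest on the foam, however deep that lies today, without pressing hard. Keep everything upright, set each thing down rather than dropping it, and leave the wash bottle where it is.

Things in the scene. Friction and masses are not known exactly. Their poses are not given: they have to be found in the camera images.
- yellow_buffer: Yellow-capped (neutral) buffer bottle: white plastic cylinder 38 mm in diameter up to 58 mm, then a shoulder to a yellow ribbed screw cap 28 mm in diameter from 70 to 88 mm (its top); yellow label band round the body. About 60 to 110 g, capped, starts upright on the bench. Origin: centre of its underside; z up along the bottle, round about it.
- red_buffer: Red-capped (acid) buffer bottle: white plastic cylinder 38 mm in diameter up to 58 mm, then a shoulder to a red ribbed screw cap 28 mm in diameter from 70 to 88 mm (its top); red label band round the body. About 60 to 110 g, capped, starts upright on the bench. Origin: centre of its underside; z up along the bottle, round about it.
- blue_buffer: Blue-capped (alkaline) buffer bottle: white plastic cylinder 38 mm in diameter up to 58 mm, then a shoulder to a blue ribbed screw cap 28 mm in diameter from 70 to 88 mm (its top); blue label band round the body. About 60 to 110 g, capped, starts upright on the bench. Origin: centre of its underside; z up along the bottle, round about it.
- sample_bottle: Amber-brown sample bottle, white paper label: body 44 mm in diameter up to 66 mm, shoulder, white screw cap 31 mm in diameter from 83 to 105 mm (its top); about 105 to 195 g, starts upright on the bench. Origin: centre of its underside; z up along the bottle, round about it. Held by the cap, the fingers stay above the jar's rim.
- beaker: Empty white plastic beaker, 50 mm outside diameter, 70 mm high, wall 3 mm, 50 g, starts upright on the bench, mouth up; its small pouring lip sticks out 5 mm at the rim on the side of -x (look only). Origin: centre of its underside, z up.
- stand: Buffer stand fixed to the bench: light grey slab 90 (x) by 250 (y) by 16 mm high with three round wells in a row along its y axis, centred at y = -80, 0 and +80 mm, x = 0; each 54 mm in diameter, 10 mm deep, its dark floor 6 mm above the bench. Origin: centre of its underside; z up. Its y axis is within 15 degrees of world y; the stirrer lies towards one end of it.
- stirrer: Magnetic stirrer fixed to the bench: ivory square case with a flat aluminium top plate 120 by 120 mm, plate surface 45 mm above the bench, a thin dark ring 68 mm in diameter drawn round the plate's centre; black knob 20 mm up on its front (-x) side. Origin: centre of its underside (right under the plate's centre); z up.
- jar: Insulated open steel jar fixed to the bench: 90 mm outside, 68 mm inside diameter, rim 70 mm above the bench. Firm pale grey foam discs fill its bottom to a depth that differs from day to day: the surface on which the bottle will rest is anywhere from 12 to 38 mm above the bench. Origin: centre of its underside, z up.
- ph_meter: Bench pH meter, fixed, an obstacle only: ivory and grey console 170 (x) by 190 (y) mm, up to 80 mm high, display and keys sloping towards -x; on its +y side an electrode stand (foot to y = +173; pillar, arm and electrode at y = +135 mm, x = 55 to 155 mm, up to 200 mm high). Origin: on the bench at the middle of the console's front edge; the console reaches to x = +170 mm.
- wash_bottle: Wash bottle standing loose at the back of the bench, to be left alone: translucent white, 60 mm in diameter, green cap, thin bent spout up to 175 mm high reaching 55 mm out along its x axis; 220 g. Origin: centre of its underside, z up.
Not all that is in view belongs to the job. Leave any green look-alike of the yellow_buffer alone.

How it is judged (in metres and radians):
At the end, for the whole second after the job is handed in: From the stirrer's end: yellow, red, blue each on its well's floor (12 mm in plan, 4 mm in height); beaker on the plate, 15 mm from centre at most; sample bottle in the jar, 16 mm off axis at most, underside below 45 mm; all within 0.12 rad of upright, at rest, released (((y of stirrer in the frame of stand above 0 m and y of yellow_buffer in the frame of stand between 0.068 and 0.092 m and y of red_buffer in the frame of stand between -0.012 and 0.012 m and y of blue_buffer in the frame of stand between -0.092 and -0.068 m) or (y of stirrer in the frame of stand below 0 m and y of yellow_buffer in the frame of stand between -0.092 and -0.068 m and y of red_buffer in the frame of stand between -0.012 and 0.012 m and y of blue_buffer in the frame of stand between 0.068 and 0.092 m)) and x of yellow_buffer in the frame of stand between -0.012 and 0.012 m and z of yellow_buffer in the frame of stand between 0.002 and 0.01 m and x of red_buffer in the frame of stand between -0.012 and 0.012 m and z of red_buffer in the frame of stand between 0.002 and 0.01 m and x of blue_buffer in the frame of stand between -0.012 and 0.012 m and z of blue_buffer in the frame of stand between 0.002 and 0.01 m and horizontal distance between beaker and stirrer below 0.015 m and z of beaker in the frame of stirrer between 0.04 and 0.05 m and horizontal distance between sample_bottle and jar below 0.016 m and z of sample_bottle in the frame of jar below 0.045 m and angle between each of yellow_buffer, red_buffer, blue_buffer, sample_bottle, beaker's own z axis and vertical below 0.12 rad and linear speed of each of yellow_buffer, red_buffer, blue_buffer, sample_bottle, beaker below 0.02 m/s and contact force between the fingers and yellow_buffer below 0.1 N and contact force between the fingers and red_buffer below 0.1 N and contact force between the fingers and blue_buffer below 0.1 N and contact force between the fingers and sample_bottle below 0.1 N and contact force between the fingers and beaker below 0.1 N); the robot touches nothing.
It fails at once if the wash bottle is moved more than 15 mm (distance of wash_bottle from where it was at the start of the episode above 0.015 m).
It fails at once if the sample bottle is pressed into the jar with more than 45 N (contact force between sample_bottle and jar above 45 N).
It fails at once if a bottle or the beaker is tipped by more than 35 degrees (angle between any of yellow_buffer, red_buffer, blue_buffer, sample_bottle, beaker's own z axis and vertical above 0.61 rad).
It fails at once if a bottle or the beaker is dropped (faster than 0.45 m/s with no finger on it, a fall of about 10 mm) ((contact force between the fingers and yellow_buffer below 0.05 N and linear speed of yellow_buffer above 0.45 m/s) or (contact force between the fingers and red_buffer below 0.05 N and linear speed of red_buffer above 0.45 m/s) or (contact force between the fingers and blue_buffer below 0.05 N and linear speed of blue_buffer above 0.45 m/s) or (contact force between the fingers and sample_bottle below 0.05 N and linear speed of sample_bottle above 0.45 m/s) or (contact force between the fingers and beaker below 0.05 N and linear speed of beaker above 0.45 m/s)).
It also fails if it takes over 115 s, if anything falls off the work surface, if the arm or the gripper's body presses on something with over 40 N, if the wrist force passes 120 N, or if a joint passes its speed limit or range.

## Robot

A 6-joint arm with a two-finger parallel gripper is mounted at the origin on the work surface. World frame = base frame: x ahead of the robot, y to its left, z up, the work surface at z = 0. Lengths are in m, angles in degrees, forces in N, time in s.
With the tool pointing down it reaches from about 0.325 to 0.925 m from the base axis. Payload 3.1 kg.
Tool frame: the origin (TCP) lies on the mounting face of the last link; the fingertips stand 173 mm ahead of it and the grasp point (between the pads) lies 155 mm ahead of it (bot.tip_extent is the distance from the TCP to the fingertips, in m); z points along the fingers, y is the line along which they close (so a half turn about z gives the same grasp; the last joint's range is limited). The gripper opens to 85 mm and grips with 20 to 120 N. Pads are 22 mm wide; open, the fingers measure 114 mm over their backs; the gripper's body (76 mm by 85 mm) begins 54 mm behind the grasp point. The pads swing forward as they close: fully open they stand 13 mm farther back than shut.
Start: joints at [-6.429, 12.427, 92.441, -0, 75.132, -6.429], TCP at [0.625, 0, 0.405] pointing down, gripper open.
Joint ranges: [-157.48, 157.48], [-44.54, 120.13], [17.64, 146.25], [-64.5, 244.5], [7.68, 150.69], [-147.95, 147.95]. Speed limits (degrees/s): [159.86, 159.86, 180, 180, 180, 180].

## Interface

Orientations are given as a 3x3 rotation matrix whose columns are the frame's x, y, z axes.
In Python, from cell import bot gives the robot as it stands.
- The arm moves only by the tool arm_command, never from a script. Its argument "deltas" is a list of rows, each an object with "dp": the shift along the tool's x, y, z in m, a list of three; "angular": the turn, a rotation vector about the tool's x, y, z in rad, a list of three. A call has 1 to 20 rows; each row is the pose to reach, as a shift and turn from the pose commanded when the call began, along the tool's axes at that moment; what a row does not reach only later rows make up. A row lasts 1/8 s, in which the tool goes at most 62.5 mm and 10.7 degrees, less where a joint would pass 70% of its speed; a pose out of reach is approached as far as the arm can. A call with a gripper value outside its range is refused whole. "gripper" is the closure, from -1 (fully open) to 1 (shut), set as the call begins (left out, the last holds). The fingers move at their own pace and stop on an object; the grip force is fixed at half the most. Time passes only in rows, so rows that repeat a pose let the fingers close. It gives the time, the measured TCP pose, the force, the opening and the grip force at its end, in the units of the state.
- bot.sense(): the state, without advancing time (a new reading comes with each control period).
- bot.camera(name): name is "scene" or "side" or "wrist"; returns a dict with "image" (384x512x3 uint8, blue, green, red), "camera_matrix" (3x3 intrinsics, pixels), "rvec" (rotation vector, rad) and "tvec" (3), from world to camera coordinates, as OpenCV has them. Camera axes: x right, y down, z forward; pixel columns grow to the right and rows downward; lengths in m; the calibration is good to about 2 mm. A picture is of the moment at which its call begins. There is no depth.
- bot.finish_job(): hands the job in; it is judged then, once.
Trained networks look in the newest picture that a camera, given by its name, has taken for a name from the list of things; names that differ only in an ending like _2 or _b are one class to them, and where a whole thing is asked for, a point or a joint stands for the part that bears it (a point fixed in the world has none). Each returns a list of dicts, best first, with "confidence" (0 to 1); they miss things now and then, are a little off and sometimes report something else, mostly with a low value. They report only what shows in the picture. A call takes as long as a camera call. They do not tell look-alikes from the thing itself.
- bot.masks_of(target, camera): "region" (384x512 bool, what is visible of it).
- bot.tip_of(target, camera): "location" ([x, y, z] in m, in world coordinates, good to about 4 mm: a listed point, or the origin of a listed thing).
The state is a dict: "t": time; "q": joint angles; "joint_velocities": joint speeds; "effort": joint torques, N m; "ee_pos": TCP position; "eef_rot": TCP orientation; "contact_force": force on the tool from outside, world axes, zero at the start; "moment": the same for the moment, N m; "finger_gap": finger opening in m; "grasp_force": force on a finger pad.
Only numpy, scipy, OpenCV 4.12 (cv2) and the standard library are available. Lean on these libraries where they do the work, as an engineer would, in place of code of your own. Each camera call takes 0.05 s, during which the arm holds its last target. There are 200 camera calls.

## Working session

There is one attempt and no reset: what is moved stays moved. The work goes in short steps, Python scripts to look and compute and a tool call to move; the robot and the scene stay as the last step left them, time stands still between calls to the robot, and variables do not carry over. Pictures are saved under pics/ and viewed, at most 14 in all, crops included, and the job is handed in when it is done.

Besides the shell and the picture viewer there is one more tool, called as a command line: name --argument value ..., lists and objects as JSON in quotes. arm_command: Moves the arm, as the interface text tells. Its arguments: {"type":"object","properties":{"deltas":{"type":"array","items":{"type":"object","properties":{"dp":{"type":"array","items":{"type":"number"}},"angular":{"type":"array","items":{"type":"number"}}}}},"gripper":{"type":"number"}},"required":["deltas"]}

```bash
mkdir -p pics; ls; cat > h.py <<'E'
from cell import bot
import numpy as np, cv2
N=["yellow_buffer","red_buffer","blue_buffer","sample_bottle","beaker","stand","stirrer","jar","ph_meter","wash_bottle"]
def look(cam,name):
    c=bot.camera(cam); cv2.imwrite(f"pics/{name}.png",c["image"]); return c
def tips(cam,names=N):
    for n in names:
        for d in bot.tip_of(n,cam)[:3]: print(cam,n,np.round(d["location"],3),round(d["confidence"],2))
def ray(c,uv,z):
    R=cv2.Rodrigues(np.array(c["rvec"],float))[0]; t=np.array(c["tvec"],float).ravel()
    K=np.array(c["camera_matrix"]); o=-R.T@t; d=R.T@np.linalg.inv(K)@np.array([*uv,1.])
    return o+d*(z-o[2])/d[2]
E
python3 - <<'E'
from h import *
for cam in("scene","side"):
    look(cam,cam+"0"); tips(cam)
c=[cv2.imread(f"pics/{k}0.png") for k in("scene","side")]
s=bot.sense(); print(s["t"],np.round(s["eef_rot"],3),s["finger_gap"])
E
```

```text
pics
scene yellow_buffer [0.445 0.073 0.002] 0.94
scene yellow_buffer [0.409 0.155 0.001] 0.85
scene yellow_buffer [ 0.35   0.061 -0.001] 0.55
scene red_buffer [ 0.42  -0.162  0.   ] 0.57
scene blue_buffer [0.407 0.33  0.   ] 0.65
scene sample_bottle [ 0.404 -0.318 -0.002] 0.57
scene beaker [ 0.443 -0.02   0.   ] 0.82
scene beaker [0.408 0.332 0.002] 0.34
scene stand [0.562 0.252 0.   ] 0.75
scene stand [ 0.439 -0.017 -0.001] 0.69
scene stand [ 0.758  0.15  -0.001] 0.44
scene stirrer [0.586 0.005 0.003] 0.92
scene jar [ 0.584 -0.247  0.   ] 0.72
scene ph_meter [ 0.755 -0.209  0.002] 0.72
scene ph_meter [0.405 0.333 0.001] 0.44
scene wash_bottle [ 0.755  0.151 -0.002] 0.7
scene wash_bottle [ 0.444 -0.018 -0.002] 0.46
side yellow_buffer [ 0.443  0.069 -0.002] 0.94
side yellow_buffer [0.325 0.179 0.002] 0.84
side yellow_buffer [ 0.408  0.154 -0.   ] 0.69
side red_buffer [ 0.421 -0.158  0.001] 0.73
side blue_buffer [0.405 0.333 0.   ] 0.66
side sample_bottle [ 0.402 -0.317  0.   ] 0.57
side beaker [ 0.44  -0.02   0.003] 0.58
side stand [0.566 0.25  0.003] 0.74
side stirrer [ 0.586  0.004 -0.   ] 0.78
side jar [ 0.586 -0.251  0.001] 0.92
side jar [ 0.751 -0.209 -0.001] 0.42
side ph_meter [ 0.753 -0.212  0.001] 0.9
1.1 [[ 0.  1.  0.]
 [ 1. -0.  0.]
 [ 0.  0. -1.]] 0.08529600116174968
```

View pics/scene0.png

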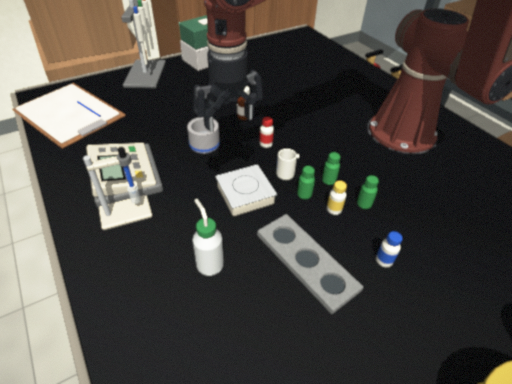

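View pics/side0.png

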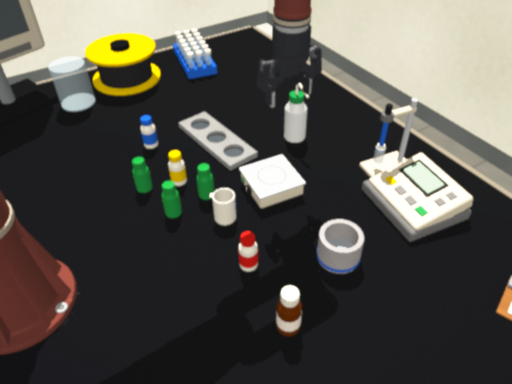

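The scene view is taken from behind the bench. It shows yellow at (337,197) with greens at (306,182), (331,168) and (368,192), blue at (388,250), red at (266,132), beaker at (287,163), and the wells at (284,236), (308,258), (333,284). The side view agrees: yellow (177,170), blue (149,132), red (248,252), amber (289,310). I'll measure the caps and wells with the calibration.

```bash
python3 - <<'E'
from h import *
for cam in("scene","side"):
    c=bot.camera(cam); im=c["image"]; h=cv2.cvtColor(im,cv2.COLOR_BGR2HSV)
    # centroids of cap colours (cap middle z=.079)
    for n,lo,hi in(("yellow",(20,150,120),(34,255,255)),("green",(45,120,50),(85,255,255)),("blue",(105,150,60),(130,255,255)),("red",(0,190,120),(8,255,255))):
        k,l,st,ce=cv2.connectedComponentsWithStats(cv2.inRange(h,lo,hi))
        for i in range(1,k):
            if 15<st[i,4]<800:
                p=ray(c,ce[i],.079)
                if .25<p[0]<.9 and abs(p[1])<.5: print(cam,n,ce[i].round(),st[i,4],p.round(3))
    # wells
    for d in bot.masks_of("stand",cam)[:1]:
        m=d["region"].astype(np.uint8); m=cv2.morphologyEx(m,cv2.MORPH_CLOSE,np.ones((25,25)))
        g=cv2.cvtColor(im,cv2.COLOR_BGR2GRAY); k,l,st,ce=cv2.connectedComponentsWithStats(((g<110)&(cv2.erode(m,np.ones((3,3)))>0)).astype(np.uint8))
        P=[ray(c,ce[i],.008).round(3) for i in range(1,k) if st[i,4]>60]; print(cam,"wells",P)
E
```

```text
scene yellow [340. 186.] 68 [0.403 0.152 0.079]
scene yellow [335. 205.] 91 [0.453 0.195 0.079]
scene green [331. 168.] 446 [0.379 0.089 0.079]
scene green [306. 182.] 477 [0.467 0.1   0.079]
scene green [368. 192.] 506 [0.356 0.2   0.079]
scene green [206. 228.] 255 [0.744 0.109 0.079]
scene blue [128. 175.] 68 [ 0.841 -0.135  0.079]
scene blue [395. 238.] 182 [0.402 0.332 0.079]
scene blue [386. 257.] 134 [0.454 0.36  0.079]
scene red [267. 121.] 26 [ 0.415 -0.165  0.079]
scene wells [array([0.571, 0.167, 0.008]), array([0.562, 0.247, 0.008]), array([0.552, 0.327, 0.008])]
side yellow [174. 155.] 142 [0.409 0.159 0.079]
side yellow [178. 176.] 149 [0.384 0.086 0.079]
side yellow [390. 180.] 49 [ 0.78  -0.189  0.079]
side green [296.  96.] 157 [0.809 0.214 0.079]
side green [141. 175.] 601 [0.316 0.134 0.079]
side green [204. 180.] 557 [0.428 0.038 0.079]
side green [171. 199.] 633 [0.339 0.023 0.079]
side green [421. 210.] 49 [ 0.764 -0.294  0.079]
side blue [145. 119.] 122 [0.409 0.341 0.079]
side blue [383. 133.] 132 [ 0.894 -0.049  0.079]
side blue [150. 138.] 131 [0.386 0.254 0.079]
side blue [334. 268.] 42 [ 0.516 -0.31   0.079]
side red [247. 238.] 185 [ 0.42  -0.159  0.079]
side red [248. 261.] 145 [ 0.392 -0.209  0.079]
side wells []
```

Stirrer is at the -y end, so yellow goes to (0.572,0.168), red to (0.563,0.248) and blue to (0.553,0.328). I'm going above yellow with the gripper half open.

arm_command --deltas '[{"dp":[0.154,-0.218,0]},{"dp":[0.154,-0.218,0]},{"dp":[0.154,-0.218,0]},{"dp":[0.154,-0.218,0]},{"dp":[0.154,-0.218,0]},{"dp":[0.154,-0.218,0.05]},{"dp":[0.154,-0.218,0.05]},{"dp":[0.154,-0.218,0.05]}]' --gripper -0.3

```text
invalid input at $.deltas[0]: expected keys dp, angular
```

```bash
python3 - <<'E'
from h import *
look("wrist","w1"); tips("wrist",["yellow_buffer"]); s=bot.sense(); print(s["t"],s["ee_pos"],s["finger_gap"],s["contact_force"])
E
```

```text
wrist yellow_buffer [0.407 0.158 0.002] 0.91
wrist yellow_buffer [0.439 0.074 0.002] 0.85
1.4 [6.25026729e-01 2.37685079e-05 4.04698688e-01] 0.08557731689291537 [-0.25663299 -0.88824351  0.19644348]
```

View pics/w1.png

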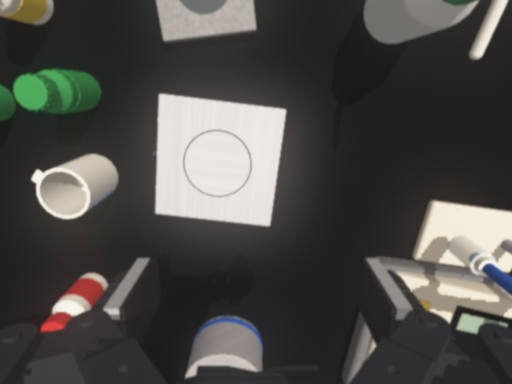

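The wrist view shows the stirrer ring centred at (218,163), with the fingers at the bottom of the frame. Retrying the move with both keys.

arm_command --deltas '[{"dp":[0.155,-0.218,0],"angular":[0,0,0]},{"dp":[0.155,-0.218,0],"angular":[0,0,0]},{"dp":[0.155,-0.218,0],"angular":[0,0,0]},{"dp":[0.155,-0.218,0],"angular":[0,0,0]},{"dp":[0.155,-0.218,0],"angular":[0,0,0]},{"dp":[0.155,-0.218,0.05],"angular":[0,0,0]},{"dp":[0.155,-0.218,0.05],"angular":[0,0,0]},{"dp":[0.155,-0.218,0.05],"angular":[0,0,0]}]' --gripper -0.3

```text
t: 2.4
ee_pos: [0.4079, 0.1548, 0.3558]
eef_rot: [[0.001, 1.0, 0.001], [1.0, -0.001, 0.0], [0.0, 0.001, -1.0]]
contact_force: [0.6, -0.5, 0.7]
finger_gap: 0.0558
grasp_force: 0.0
```

```bash
python3 - <<'E'
from h import *
c=look("wrist","w2"); tips("wrist",["yellow_buffer","stand","stirrer"]); s=bot.sense(); print(s["t"],s["ee_pos"],s["finger_gap"],s["contact_force"])
h=cv2.cvtColor(c["image"],cv2.COLOR_BGR2HSV); k,l,st,ce=cv2.connectedComponentsWithStats(cv2.inRange(h,(20,150,120),(34,255,255)))
for i in range(1,k):
    if st[i,4]>60: print(ce[i],st[i],ray(c,ce[i],.084))
E
```

```text
wrist yellow_buffer [0.405 0.153 0.   ] 0.96
wrist yellow_buffer [0.443 0.073 0.003] 0.86
wrist yellow_buffer [ 0.329  0.181 -0.002] 0.84
wrist stand [ 0.564  0.25  -0.002] 0.67
wrist stirrer [ 0.587  0.006 -0.003] 0.64
wrist stirrer [0.566 0.251 0.001] 0.41
2.6 [0.40808549 0.15491876 0.35640801] 0.055574180658985374 [-0.93896635  0.49295258  1.93598992]
[252.84375 208.8125 ] [236 197  39  19  64] [0.40507752 0.14515175 0.084     ]
```

View pics/w2.png

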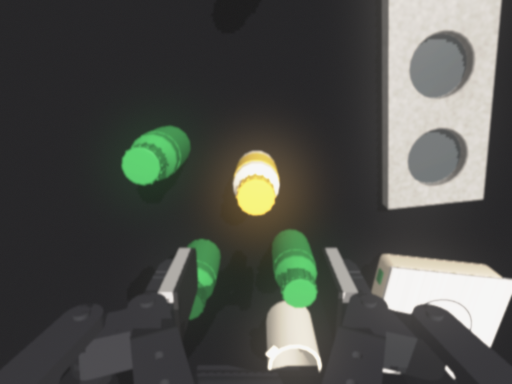

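Yellow cap is at (256,195), just ahead of the open fingers and clear of the greens, about (0.4055,0.154). Descending.

arm_command --deltas '[{"dp":[-0.001,-0.002,0.04],"angular":[0,0,0]},{"dp":[-0.001,-0.002,0.08],"angular":[0,0,0]},{"dp":[-0.001,-0.002,0.11],"angular":[0,0,0]},{"dp":[-0.001,-0.002,0.126],"angular":[0,0,0]},{"dp":[-0.001,-0.002,0.126],"angular":[0,0,0]}]'

```text
t: 3.22
ee_pos: [0.4049, 0.1538, 0.2281]
eef_rot: [[0.0, 1.0, -0.002], [1.0, -0.0, -0.0], [-0.0, -0.002, -1.0]]
contact_force: [-0.1, 0.2, 0.1]
finger_gap: 0.0555
grasp_force: 0.0
```

arm_command --deltas '[{"dp":[0,0,0],"angular":[0,0,0]},{"dp":[0,0,0],"angular":[0,0,0]},{"dp":[0,0,0],"angular":[0,0,0]},{"dp":[0,0,0],"angular":[0,0,0]},{"dp":[0,0,0],"angular":[0,0,0]}]' --gripper 1

```text
t: 3.85
ee_pos: [0.4062, 0.1542, 0.2305]
eef_rot: [[-0.0, 1.0, 0.004], [1.0, 0.0, 0.001], [0.001, 0.004, -1.0]]
contact_force: [-0.3, -0.0, 5.7]
finger_gap: 0.032
grasp_force: 57.7
```

Gap 32 mm with an upward force means the tips are on the shoulder. I'll reopen, raise 9 mm and regrip on the cap.

arm_command --deltas '[{"dp":[0,0,0],"angular":[0,0,0]},{"dp":[0,0,-0.009],"angular":[0,0,0]},{"dp":[0,0,-0.009],"angular":[0,0,0]}]' --gripper -0.3

```text
t: 4.22
ee_pos: [0.4053, 0.1541, 0.2385]
eef_rot: [[-0.0, 1.0, 0.002], [1.0, 0.0, 0.0], [0.0, 0.002, -1.0]]
contact_force: [-0.4, -0.4, 0.8]
finger_gap: 0.0556
grasp_force: 0.0
```

arm_command --deltas '[{"dp":[0,0,0],"angular":[0,0,0]},{"dp":[0,0,0],"angular":[0,0,0]},{"dp":[0,0,0],"angular":[0,0,0]},{"dp":[0,0,0],"angular":[0,0,0]},{"dp":[0,0,0],"angular":[0,0,0]}]' --gripper 1

```text
t: 4.85
ee_pos: [0.4052, 0.154, 0.2378]
eef_rot: [[0.0, 1.0, 0.0], [1.0, -0.0, 0.0], [0.0, 0.0, -1.0]]
contact_force: [0.4, 1.0, 2.2]
finger_gap: 0.0261
grasp_force: 58.7
```

Good grip (26 mm gap, cap). Lifting and carrying to the near well.

arm_command --deltas '[{"dp":[0,0,-0.05],"angular":[0,0,0]},{"dp":[0,0,-0.1],"angular":[0,0,0]},{"dp":[0,0.02,-0.12],"angular":[0,0,0]},{"dp":[0.005,0.065,-0.12],"angular":[0,0,0]},{"dp":[0.01,0.115,-0.12],"angular":[0,0,0]},{"dp":[0.015,0.155,-0.12],"angular":[0,0,0]},{"dp":[0.015,0.167,-0.12],"angular":[0,0,0]},{"dp":[0.015,0.167,-0.1],"angular":[0,0,0]},{"dp":[0.015,0.167,-0.065],"angular":[0,0,0]},{"dp":[0.015,0.167,-0.04],"angular":[0,0,0]},{"dp":[0.015,0.167,-0.04],"angular":[0,0,0]}]'

```text
t: 6.22
ee_pos: [0.5684, 0.1686, 0.2732]
eef_rot: [[-0.0, 1.0, -0.01], [1.0, 0.0, -0.002], [-0.002, -0.01, -1.0]]
contact_force: [0.1, 0.1, -1.2]
finger_gap: 0.0263
grasp_force: 59.2
```

```bash
python3 - <<'E'
from h import *
s=bot.sense(); print(s["t"],s["ee_pos"],s["finger_gap"],s["contact_force"])
for n in ("scene","side"):
    c=look(n,n+"1"); tips(n,["stand"])
a=cv2.resize(cv2.imread("pics/scene1.png")[170:320,220:420],None,fx=2,fy=2); b=cv2.resize(cv2.imread("pics/side1.png")[60:210,100:300],None,fx=2,fy=2)
cv2.imwrite("pics/m1.png",np.hstack([a,b]))
E
```

```text
6.225 [0.56839522 0.1686328  0.27319537] 0.02632894568797296 [ 0.06818255  0.0904288  -1.15371285]
scene stand [0.566 0.253 0.   ] 0.92
side stand [ 0.562  0.252 -0.001] 0.68
```

View pics/m1.png

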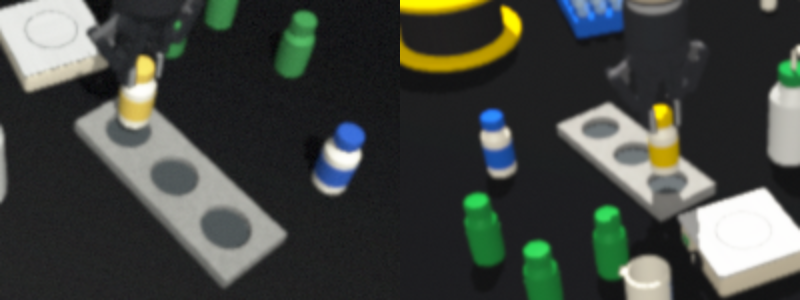

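Yellow hangs over the near end well (bottle foot (135,120) left, (667,172) right). Lowering it.

arm_command --deltas '[{"dp":[0.002,0.001,0.0],"angular":[0,0,0]},{"dp":[0.002,0.001,0.015],"angular":[0,0,0]},{"dp":[0.002,0.001,0.028],"angular":[0,0,0]},{"dp":[0.002,0.001,0.032],"angular":[0,0,0]},{"dp":[0.002,0.001,0.034],"angular":[0,0,0]},{"dp":[0.002,0.001,0.034],"angular":[0,0,0]},{"dp":[0.002,0.001,0.034],"angular":[0,0,0]}]'

```text
t: 7.3
ee_pos: [0.5732, 0.171, 0.2439]
eef_rot: [[0.0, 1.0, 0.001], [1.0, -0.0, 0.0], [0.0, 0.001, -1.0]]
contact_force: [-0.7, 0.3, 1.7]
finger_gap: 0.0262
grasp_force: 59.3
```

Touching the floor at the expected height. Release, rise, and go above blue.

arm_command --deltas '[{"dp":[0,0,0],"angular":[0,0,0]},{"dp":[0,0,0],"angular":[0,0,0]},{"dp":[0,0,-0.03],"angular":[0,0,0]},{"dp":[0,0,-0.08],"angular":[0,0,0]},{"dp":[0.02,-0.02,-0.12],"angular":[0,0,0]},{"dp":[0.06,-0.06,-0.12],"angular":[0,0,0]},{"dp":[0.1,-0.1,-0.12],"angular":[0,0,0]},{"dp":[0.14,-0.14,-0.12],"angular":[0,0,0]},{"dp":[0.161,-0.167,-0.1],"angular":[0,0,0]},{"dp":[0.161,-0.167,-0.1],"angular":[0,0,0]},{"dp":[0.161,-0.167,-0.1],"angular":[0,0,0]}]' --gripper -0.3

```text
t: 8.68
ee_pos: [0.4065, 0.3319, 0.3441]
eef_rot: [[-0.0, 1.0, 0.001], [1.0, 0.0, 0.0], [0.0, 0.001, -1.0]]
contact_force: [0.7, 0.5, 0.3]
finger_gap: 0.0557
grasp_force: 0.0
```

```bash
cat >> h.py <<'E'
def caps(lo,hi,z):
    c=bot.camera("wrist"); h=cv2.cvtColor(c["image"],cv2.COLOR_BGR2HSV)
    k,l,st,ce=cv2.connectedComponentsWithStats(cv2.inRange(h,lo,hi))
    for i in range(1,k):
        if st[i,4]>150: print("cap",ce[i].round(),st[i],ray(c,ce[i],z).round(3))
def st():
    s=bot.sense(); print(round(s["t"],2),s["ee_pos"].round(4) if hasattr(s["ee_pos"],"round") else s["ee_pos"],s["finger_gap"])
E
python3 - <<'E'
from h import *
caps((105,150,60),(130,255,255),.088); tips("wrist",["blue_buffer","stand","yellow_buffer"]); st()
for n in("scene","side"): bot.camera(n); tips(n,["blue_buffer","yellow_buffer"])
E
```

```text
cap [253. 208.] [238 182  40  36 324] [0.404 0.329 0.088]
wrist blue_buffer [ 0.403  0.335 -0.001] 0.62
wrist stand [ 0.569  0.25  -0.002] 0.9
wrist yellow_buffer [0.327 0.178 0.001] 0.56
wrist yellow_buffer [0.576 0.176 0.005] 0.54
8.88 [0.4072 0.3315 0.3444] 0.055650660588450584
scene blue_buffer [0.408 0.335 0.001] 0.81
scene yellow_buffer [0.576 0.171 0.004] 0.81
scene yellow_buffer [ 0.319  0.184 -0.   ] 0.72
scene yellow_buffer [ 0.443  0.076 -0.002] 0.6
side blue_buffer [0.406 0.334 0.003] 0.85
side yellow_buffer [ 0.587  0.003 -0.002] 0.71
side yellow_buffer [0.347 0.062 0.003] 0.66
side yellow_buffer [0.325 0.18  0.001] 0.63
```

arm_command --deltas '[{"dp":[0.001,-0.001,0.04],"angular":[0,0,0]},{"dp":[0.001,-0.001,0.08],"angular":[0,0,0]},{"dp":[0.001,-0.001,0.1],"angular":[0,0,0]},{"dp":[0.001,-0.001,0.106],"angular":[0,0,0]},{"dp":[0.001,-0.001,0.106],"angular":[0,0,0]}]'

```text
t: 9.8
ee_pos: [0.4052, 0.3331, 0.2379]
eef_rot: [[0.0, 1.0, 0.0], [1.0, -0.0, 0.0], [0.0, 0.0, -1.0]]
contact_force: [1.6, -0.4, -0.4]
finger_gap: 0.0556
grasp_force: 0.0
```

arm_command --deltas '[{"dp":[0,0,0],"angular":[0,0,0]},{"dp":[0,0,0],"angular":[0,0,0]},{"dp":[0,0,0],"angular":[0,0,0]},{"dp":[0,0,0],"angular":[0,0,0]},{"dp":[0,0,0],"angular":[0,0,0]}]' --gripper 1

```text
t: 10.42
ee_pos: [0.4059, 0.3336, 0.2393]
eef_rot: [[0.0, 1.0, 0.003], [1.0, -0.0, 0.002], [0.002, 0.003, -1.0]]
contact_force: [0.7, 0.1, 5.4]
finger_gap: 0.0259
grasp_force: 59.2
```

arm_command --deltas '[{"dp":[0,0,-0.04],"angular":[0,0,0]},{"dp":[0,0.01,-0.08],"angular":[0,0,0]},{"dp":[0,0.05,-0.1],"angular":[0,0,0]},{"dp":[-0.002,0.1,-0.1],"angular":[0,0,0]},{"dp":[-0.002,0.14,-0.1],"angular":[0,0,0]},{"dp":[-0.002,0.15,-0.1],"angular":[0,0,0]},{"dp":[-0.002,0.15,-0.08],"angular":[0,0,0]},{"dp":[-0.002,0.15,-0.05],"angular":[0,0,0]},{"dp":[-0.002,0.15,-0.03],"angular":[0,0,0]},{"dp":[-0.002,0.15,-0.015],"angular":[0,0,0]},{"dp":[-0.002,0.15,-0.009],"angular":[0,0,0]},{"dp":[-0.002,0.15,-0.006],"angular":[0,0,0]},{"dp":[-0.002,0.15,-0.006],"angular":[0,0,0]},{"dp":[-0.002,0.15,-0.006],"angular":[0,0,0]}]'

```text
t: 12.18
ee_pos: [0.5555, 0.3314, 0.2454]
eef_rot: [[0.0, 1.0, 0.002], [1.0, -0.0, 0.001], [0.001, 0.002, -1.0]]
contact_force: [-0.8, -1.2, 5.7]
finger_gap: 0.0259
grasp_force: 60.1
```

Resting on the floor. Release and go to red.

arm_command --deltas '[{"dp":[0,0,0],"angular":[0,0,0]},{"dp":[0,0,0],"angular":[0,0,0]},{"dp":[0,0,-0.03],"angular":[0,0,0]},{"dp":[0,0,-0.08],"angular":[0,0,0]},{"dp":[-0.04,-0.02,-0.12],"angular":[0,0,0]},{"dp":[-0.09,-0.04,-0.12],"angular":[0,0,0]},{"dp":[-0.14,-0.06,-0.12],"angular":[0,0,0]},{"dp":[-0.19,-0.08,-0.12],"angular":[0,0,0]},{"dp":[-0.24,-0.09,-0.12],"angular":[0,0,0]},{"dp":[-0.29,-0.1,-0.12],"angular":[0,0,0]},{"dp":[-0.34,-0.11,-0.12],"angular":[0,0,0]},{"dp":[-0.39,-0.12,-0.12],"angular":[0,0,0]},{"dp":[-0.44,-0.13,-0.12],"angular":[0,0,0]},{"dp":[-0.491,-0.135,-0.12],"angular":[0,0,0]},{"dp":[-0.491,-0.135,-0.1],"angular":[0,0,0]},{"dp":[-0.491,-0.135,-0.1],"angular":[0,0,0]},{"dp":[-0.491,-0.135,-0.1],"angular":[0,0,0]}]' --gripper -0.3

```text
t: 14.3
ee_pos: [0.4201, -0.1596, 0.3438]
eef_rot: [[-0.001, 1.0, 0.0], [1.0, 0.001, 0.0], [0.0, 0.0, -1.0]]
contact_force: [-0.2, -0.8, -0.1]
finger_gap: 0.0555
grasp_force: 0.0
```

```bash
python3 - <<'E'
from h import *
caps((0,190,100),(8,255,255),.088); tips("wrist",["red_buffer"]); st()
for n in("scene","side"): bot.camera(n); tips(n,["blue_buffer","yellow_buffer","red_buffer","stand"])
E
```

```text
wrist red_buffer [ 0.416 -0.16  -0.   ] 0.92
wrist red_buffer [ 0.404 -0.32   0.   ] 0.37
14.4 [ 0.4204 -0.1595  0.3444] 0.05525011832615062
scene blue_buffer [0.555 0.33  0.007] 0.91
scene yellow_buffer [ 0.322  0.182 -0.003] 0.87
scene yellow_buffer [0.577 0.173 0.006] 0.84
scene yellow_buffer [0.347 0.065 0.002] 0.77
scene red_buffer [ 0.42  -0.163  0.   ] 0.9
scene red_buffer [ 0.587  0.003 -0.001] 0.59
scene stand [0.56  0.252 0.   ] 0.87
side blue_buffer [0.558 0.332 0.006] 0.87
side yellow_buffer [0.442 0.074 0.001] 0.81
side yellow_buffer [0.349 0.06  0.003] 0.75
side yellow_buffer [0.324 0.184 0.001] 0.7
side red_buffer [ 0.419 -0.159  0.002] 0.74
side stand [0.564 0.25  0.003] 0.93
```

Red at (0.4195,-0.160), agreed by three cameras. Grasp it.

arm_command --deltas '[{"dp":[0,-0.001,0.04],"angular":[0,0,0]},{"dp":[0,-0.001,0.08],"angular":[0,0,0]},{"dp":[0,-0.001,0.1],"angular":[0,0,0]},{"dp":[0,-0.001,0.106],"angular":[0,0,0]},{"dp":[0,-0.001,0.106],"angular":[0,0,0]}]'

```text
t: 15.52
ee_pos: [0.4192, -0.1601, 0.2379]
eef_rot: [[0.0, 1.0, -0.0], [1.0, -0.0, -0.0], [-0.0, -0.0, -1.0]]
contact_force: [-0.2, -0.5, -0.6]
finger_gap: 0.0554
grasp_force: 0.0
```

arm_command --deltas '[{"dp":[0,0,0],"angular":[0,0,0]},{"dp":[0,0,0],"angular":[0,0,0]},{"dp":[0,0,0],"angular":[0,0,0]},{"dp":[0,0,0],"angular":[0,0,0]},{"dp":[0,0,0],"angular":[0,0,0]}]' --gripper 1

```text
t: 16.15
ee_pos: [0.4196, -0.1604, 0.2391]
eef_rot: [[-0.0, 1.0, 0.002], [1.0, 0.0, -0.001], [-0.001, 0.002, -1.0]]
contact_force: [-1.1, 0.7, 6.1]
finger_gap: 0.0258
grasp_force: 58.9
```

arm_command --deltas '[{"dp":[0,0,-0.04],"angular":[0,0,0]},{"dp":[0,0,-0.09],"angular":[0,0,0]},{"dp":[0.02,0.01,-0.14],"angular":[0,0,0]},{"dp":[0.06,0.02,-0.14],"angular":[0,0,0]},{"dp":[0.11,0.04,-0.14],"angular":[0,0,0]},{"dp":[0.16,0.06,-0.14],"angular":[0,0,0]},{"dp":[0.21,0.08,-0.14],"angular":[0,0,0]},{"dp":[0.26,0.1,-0.14],"angular":[0,0,0]},{"dp":[0.31,0.12,-0.14],"angular":[0,0,0]},{"dp":[0.36,0.135,-0.14],"angular":[0,0,0]},{"dp":[0.4,0.145,-0.14],"angular":[0,0,0]},{"dp":[0.411,0.145,-0.14],"angular":[0,0,0]},{"dp":[0.411,0.145,-0.12],"angular":[0,0,0]},{"dp":[0.411,0.145,-0.08],"angular":[0,0,0]},{"dp":[0.411,0.145,-0.05],"angular":[0,0,0]},{"dp":[0.411,0.145,-0.025],"angular":[0,0,0]},{"dp":[0.411,0.145,-0.012],"angular":[0,0,0]},{"dp":[0.411,0.145,-0.006],"angular":[0,0,0]},{"dp":[0.411,0.145,-0.006],"angular":[0,0,0]},{"dp":[0.411,0.145,-0.006],"angular":[0,0,0]}]'

```text
t: 18.65
ee_pos: [0.5642, 0.2503, 0.2453]
eef_rot: [[0.001, 1.0, -0.0], [1.0, -0.001, -0.0], [-0.0, -0.0, -1.0]]
contact_force: [-2.5, -1.5, 4.7]
finger_gap: 0.0262
grasp_force: 59.8
```

arm_command --deltas '[{"dp":[0,0,0],"angular":[0,0,0]},{"dp":[0,0,0],"angular":[0,0,0]},{"dp":[0,0,-0.03],"angular":[0,0,0]},{"dp":[0,0,-0.08],"angular":[0,0,0]},{"dp":[-0.03,-0.02,-0.12],"angular":[0,0,0]},{"dp":[-0.08,-0.04,-0.12],"angular":[0,0,0]},{"dp":[-0.13,-0.06,-0.12],"angular":[0,0,0]},{"dp":[-0.18,-0.08,-0.12],"angular":[0,0,0]},{"dp":[-0.23,-0.1,-0.12],"angular":[0,0,0]},{"dp":[-0.27,-0.122,-0.12],"angular":[0,0,0]},{"dp":[-0.27,-0.122,-0.1],"angular":[0,0,0]},{"dp":[-0.27,-0.122,-0.1],"angular":[0,0,0]}]' --gripper -0.3

```text
t: 20.15
ee_pos: [0.441, -0.0194, 0.3423]
eef_rot: [[0.001, 1.0, -0.003], [1.0, -0.001, 0.001], [0.001, -0.003, -1.0]]
contact_force: [-0.6, 0.1, 0.5]
finger_gap: 0.0555
grasp_force: 0.0
```

arm_command --deltas '[{"dp":[0,0,0],"angular":[0,0,0]},{"dp":[0,0,0],"angular":[0,0,0]}]' --gripper -1

```text
t: 20.4
ee_pos: [0.4426, -0.0186, 0.3445]
eef_rot: [[-0.001, 1.0, 0.001], [1.0, 0.001, -0.0], [-0.0, 0.001, -1.0]]
contact_force: [0.4, 0.2, -0.7]
finger_gap: 0.0856
grasp_force: 0.0
```

```bash
python3 - <<'E'
from h import *
look("wrist","w3"); tips("wrist",["beaker","stirrer"]); st()
for n in("scene","side"): look(n,n+"3"); tips(n,["beaker","stirrer","blue_buffer","yellow_buffer","red_buffer","sample_bottle","jar"])
E
```

```text
wrist beaker [ 0.443 -0.018 -0.006] 0.97
wrist stirrer [ 0.588  0.005 -0.005] 0.82
20.55 [ 0.4424 -0.0186  0.3442] 0.08495985110781923
scene beaker [ 0.442 -0.02  -0.003] 0.69
scene stirrer [0.587 0.003 0.002] 0.66
scene blue_buffer [0.554 0.332 0.007] 0.79
scene yellow_buffer [ 0.346  0.061 -0.   ] 0.88
scene yellow_buffer [ 0.322  0.18  -0.001] 0.82
scene yellow_buffer [0.576 0.173 0.006] 0.79
scene red_buffer [0.563 0.248 0.005] 0.9
scene sample_bottle [ 0.403 -0.321 -0.001] 0.89
scene jar [ 0.586 -0.247  0.002] 0.79
scene jar [0.565 0.25  0.006] 0.29
side beaker [ 0.443 -0.021  0.003] 0.65
side stirrer [0.586 0.001 0.   ] 0.88
side blue_buffer [0.556 0.33  0.005] 0.6
side yellow_buffer [0.443 0.073 0.   ] 0.8
side yellow_buffer [ 0.403 -0.318 -0.   ] 0.64
side yellow_buffer [0.349 0.062 0.   ] 0.6
side red_buffer [0.564 0.252 0.008] 0.48
side sample_bottle [ 0.404 -0.315 -0.002] 0.86
side jar [0.579 0.17  0.006] 0.72
side jar [ 0.587 -0.249  0.002] 0.58
```

View pics/w3.png

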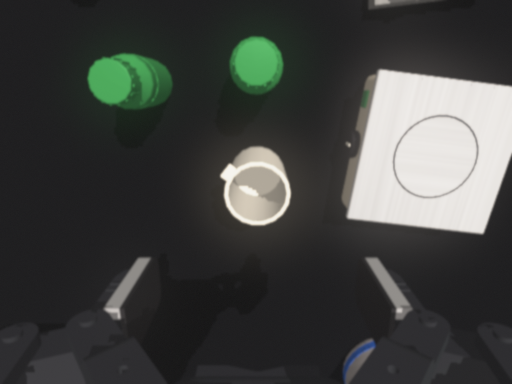

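Beaker rim is centred at (257,193), between the open fingers in x; stirrer ring at (436,156). Position is confirmed at (0.4425,-0.0195), stirrer (0.587,0.003).

arm_command --deltas '[{"dp":[-0.001,0,0.04],"angular":[0,0,0]},{"dp":[-0.001,0,0.08],"angular":[0,0,0]},{"dp":[-0.001,0,0.12],"angular":[0,0,0]},{"dp":[-0.001,0,0.144],"angular":[0,0,0]},{"dp":[-0.001,0,0.144],"angular":[0,0,0]}]'

```text
t: 21.98
ee_pos: [0.4407, -0.0197, 0.1978]
eef_rot: [[0.0, 1.0, -0.005], [1.0, -0.0, 0.001], [0.001, -0.005, -1.0]]
contact_force: [-0.1, 0.4, -0.2]
finger_gap: 0.0852
grasp_force: 0.0
```

arm_command --deltas '[{"dp":[0,0,0],"angular":[0,0,0]},{"dp":[0,0,0],"angular":[0,0,0]},{"dp":[0,0,0],"angular":[0,0,0]},{"dp":[0,0,0],"angular":[0,0,0]},{"dp":[0,0,0],"angular":[0,0,0]}]' --gripper 1

```text
t: 22.6
ee_pos: [0.4433, -0.0203, 0.2015]
eef_rot: [[-0.0, 1.0, 0.004], [1.0, 0.0, -0.001], [-0.001, 0.004, -1.0]]
contact_force: [0.1, -0.4, 6.4]
finger_gap: 0.048
grasp_force: 62.3
```

arm_command --deltas '[{"dp":[0,0,-0.04],"angular":[0,0,0]},{"dp":[0,0,-0.08],"angular":[0,0,0]},{"dp":[0.005,0.02,-0.11],"angular":[0,0,0]},{"dp":[0.01,0.06,-0.11],"angular":[0,0,0]},{"dp":[0.02,0.1,-0.11],"angular":[0,0,0]},{"dp":[0.023,0.135,-0.11],"angular":[0,0,0]},{"dp":[0.023,0.145,-0.1],"angular":[0,0,0]},{"dp":[0.023,0.145,-0.08],"angular":[0,0,0]},{"dp":[0.023,0.145,-0.06],"angular":[0,0,0]},{"dp":[0.023,0.145,-0.05],"angular":[0,0,0]},{"dp":[0.023,0.145,-0.045],"angular":[0,0,0]},{"dp":[0.023,0.145,-0.045],"angular":[0,0,0]},{"dp":[0.023,0.145,-0.045],"angular":[0,0,0]}]'

```text
t: 24.22
ee_pos: [0.5867, 0.003, 0.2464]
eef_rot: [[-0.0, 1.0, -0.001], [1.0, 0.0, -0.0], [-0.0, -0.001, -1.0]]
contact_force: [-4.2, -0.3, 10.0]
finger_gap: 0.0477
grasp_force: 62.5
```

arm_command --deltas '[{"dp":[0,0,0],"angular":[0,0,0]},{"dp":[0,0,0],"angular":[0,0,0]},{"dp":[0,0,-0.03],"angular":[0,0,0]},{"dp":[0,0,-0.08],"angular":[0,0,0]},{"dp":[-0.03,-0.02,-0.12],"angular":[0,0,0]},{"dp":[-0.08,-0.05,-0.12],"angular":[0,0,0]},{"dp":[-0.13,-0.08,-0.12],"angular":[0,0,0]},{"dp":[-0.18,-0.11,-0.12],"angular":[0,0,0]},{"dp":[-0.23,-0.14,-0.12],"angular":[0,0,0]},{"dp":[-0.28,-0.17,-0.12],"angular":[0,0,0]},{"dp":[-0.321,-0.183,-0.12],"angular":[0,0,0]},{"dp":[-0.321,-0.183,-0.12],"angular":[0,0,0]},{"dp":[-0.321,-0.183,-0.12],"angular":[0,0,0]}]' --gripper -0.9

```text
t: 25.85
ee_pos: [0.4039, -0.3177, 0.3642]
eef_rot: [[0.001, 1.0, -0.0], [1.0, -0.001, 0.001], [0.001, -0.0, -1.0]]
contact_force: [0.4, 0.8, -0.5]
finger_gap: 0.0813
grasp_force: 0.0
```

arm_command --deltas '[{"dp":[0,0,0],"angular":[0,0,0]},{"dp":[0,0,0],"angular":[0,0,0]}]' --gripper -0.3

```text
t: 26.1
ee_pos: [0.4045, -0.317, 0.3646]
eef_rot: [[-0.002, 1.0, -0.0], [1.0, 0.002, 0.0], [0.0, -0.0, -1.0]]
contact_force: [0.7, 0.2, -0.5]
finger_gap: 0.0555
grasp_force: 0.0
```

```bash
python3 - <<'E'
from h import *
look("wrist","w4"); tips("wrist",["sample_bottle","jar"]); st()
for n in("scene","side"): look(n,n+"4"); tips(n,["beaker","stirrer","sample_bottle"])
E
```

```text
wrist sample_bottle [ 0.407 -0.323  0.   ] 0.93
wrist jar [ 0.584 -0.25  -0.001] 0.73
26.25 [ 0.4043 -0.3174  0.3647] 0.05573316537709104
scene beaker [0.586 0.006 0.043] 0.94
scene stirrer [0.589 0.004 0.002] 0.63
scene sample_bottle [ 0.402 -0.32   0.001] 0.84
scene sample_bottle [ 0.564  0.251 -0.003] 0.68
scene sample_bottle [0.586 0.004 0.005] 0.61
side beaker [0.586 0.003 0.047] 0.62
side stirrer [ 0.587  0.002 -0.003] 0.82
side sample_bottle [ 0.404 -0.321  0.001] 0.82
```

View pics/scene4.png

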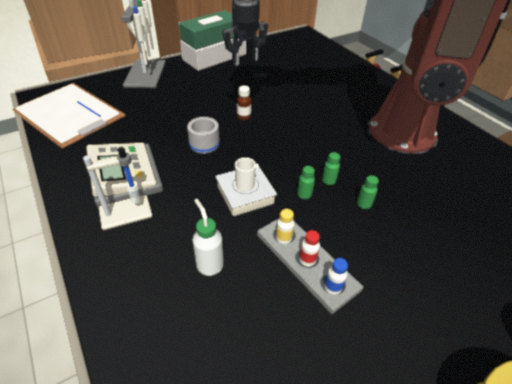

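View pics/w4.png

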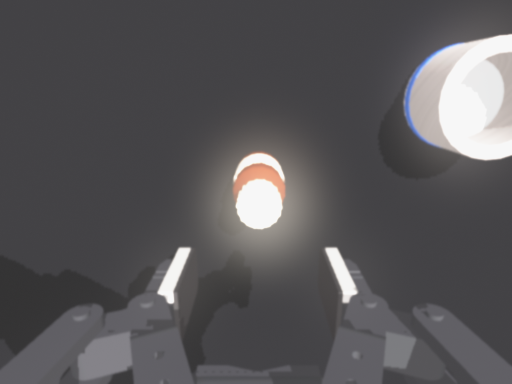

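The bottles stand yellow (286,225), red (310,248), blue (337,275), the beaker is on the plate at (246,175), and the amber cap is at (259,204) in the wrist view. Grasping the sample bottle.

arm_command --deltas '[{"dp":[-0.002,0,0.04],"angular":[0,0,0]},{"dp":[-0.002,0,0.08],"angular":[0,0,0]},{"dp":[-0.002,0,0.105],"angular":[0,0,0]},{"dp":[-0.002,0,0.112],"angular":[0,0,0]},{"dp":[-0.002,0,0.112],"angular":[0,0,0]}]'

```text
t: 27.28
ee_pos: [0.4041, -0.3202, 0.2528]
eef_rot: [[0.0, 1.0, -0.0], [1.0, -0.0, 0.0], [0.0, -0.0, -1.0]]
contact_force: [0.1, -1.0, -0.4]
finger_gap: 0.0553
grasp_force: 0.0
```

arm_command --deltas '[{"dp":[0,0,0],"angular":[0,0,0]},{"dp":[0,0,0],"angular":[0,0,0]},{"dp":[0,0,0],"angular":[0,0,0]},{"dp":[0,0,0],"angular":[0,0,0]},{"dp":[0,0,0],"angular":[0,0,0]}]' --gripper 1

```text
t: 27.9
ee_pos: [0.4049, -0.3208, 0.2546]
eef_rot: [[-0.0, 1.0, 0.003], [1.0, 0.0, -0.003], [-0.003, 0.003, -1.0]]
contact_force: [0.4, 0.4, 6.3]
finger_gap: 0.0291
grasp_force: 59.6
```

arm_command --deltas '[{"dp":[0,0,-0.04],"angular":[0,0,0]},{"dp":[0,0,-0.09],"angular":[0,0,0]},{"dp":[0.005,0.02,-0.13],"angular":[0,0,0]},{"dp":[0.025,0.06,-0.13],"angular":[0,0,0]},{"dp":[0.04,0.1,-0.13],"angular":[0,0,0]},{"dp":[0.055,0.14,-0.13],"angular":[0,0,0]},{"dp":[0.07,0.175,-0.13],"angular":[0,0,0]},{"dp":[0.071,0.181,-0.12],"angular":[0,0,0]},{"dp":[0.071,0.181,-0.1],"angular":[0,0,0]},{"dp":[0.071,0.181,-0.1],"angular":[0,0,0]},{"dp":[0.071,0.181,-0.1],"angular":[0,0,0]}]'

```text
t: 29.28
ee_pos: [0.584, -0.2495, 0.3519]
eef_rot: [[0.001, 1.0, -0.002], [1.0, -0.001, 0.001], [0.001, -0.002, -1.0]]
contact_force: [0.3, -0.0, -1.8]
finger_gap: 0.0291
grasp_force: 60.1
```

```bash
python3 - <<'E'
from h import *
st(); print(bot.sense()["contact_force"])
for n,a in(("scene",(160,90)),("side",(280,180))):
    look(n,n+"5"); tips(n,["jar","sample_bottle"])
a=cv2.resize(cv2.imread("pics/scene5.png")[60:160,150:260],None,fx=3,fy=3); b=cv2.resize(cv2.imread("pics/side5.png")[170:270,280:390],None,fx=3,fy=3)
cv2.imwrite("pics/m5.png",np.hstack([a,b]))
E
```

```text
29.27 [ 0.584  -0.2495  0.3519] 0.029111650209057573
[ 0.33575048 -0.03561789 -1.81454225]
scene jar [ 0.586 -0.248  0.003] 0.71
scene jar [ 0.757  0.148 -0.001] 0.2
scene sample_bottle [ 0.584 -0.248  0.096] 0.88
side jar [ 0.586 -0.252 -0.   ] 0.59
side sample_bottle [ 0.585 -0.248  0.099] 0.63
```

View pics/m5.png

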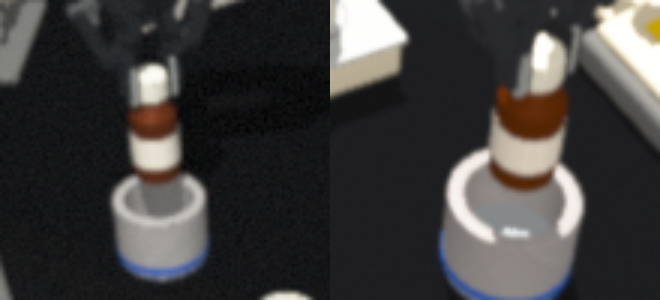

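The bottle hangs centred over the jar mouth. Lower to 41 mm, then feel downwards.

arm_command --deltas '[{"dp":[0,0,0.015],"angular":[0,0,0]},{"dp":[0,0,0.03],"angular":[0,0,0]},{"dp":[0,0,0.045],"angular":[0,0,0]},{"dp":[0,0,0.055],"angular":[0,0,0]},{"dp":[0,0,0.059],"angular":[0,0,0]},{"dp":[0,0,0.059],"angular":[0,0,0]},{"dp":[0,0,0.059],"angular":[0,0,0]},{"dp":[0,0,0.059],"angular":[0,0,0]}]'

```text
t: 30.58
ee_pos: [0.5853, -0.2491, 0.2945]
eef_rot: [[-0.0, 1.0, 0.001], [1.0, 0.0, -0.001], [-0.001, 0.001, -1.0]]
contact_force: [0.1, 0.1, -1.9]
finger_gap: 0.0288
grasp_force: 60.1
```

arm_command --deltas '[{"dp":[0,0,0.001],"angular":[0,0,0]},{"dp":[0,0,0.002],"angular":[0,0,0]},{"dp":[0,0,0.003],"angular":[0,0,0]},{"dp":[0,0,0.003],"angular":[0,0,0]}]'

```text
t: 31.08
ee_pos: [0.5849, -0.2489, 0.2905]
eef_rot: [[0.0, 1.0, -0.0], [1.0, -0.0, 0.0], [0.0, -0.0, -1.0]]
contact_force: [0.5, -0.3, -2.3]
finger_gap: 0.0295
grasp_force: 60.1
```

arm_command --deltas '[{"dp":[0,0,0.001],"angular":[0,0,0]},{"dp":[0,0,0.002],"angular":[0,0,0]},{"dp":[0,0,0.003],"angular":[0,0,0]},{"dp":[0,0,0.003],"angular":[0,0,0]}]'

```text
t: 31.58
ee_pos: [0.585, -0.2489, 0.2875]
eef_rot: [[0.0, 1.0, -0.0], [1.0, -0.0, 0.0], [0.0, -0.0, -1.0]]
contact_force: [-0.8, 0.5, -1.5]
finger_gap: 0.0292
grasp_force: 60.1
```

arm_command --deltas '[{"dp":[0,0,0.001],"angular":[0,0,0]},{"dp":[0,0,0.002],"angular":[0,0,0]},{"dp":[0,0,0.002],"angular":[0,0,0]}]'

```text
t: 31.95
ee_pos: [0.585, -0.2489, 0.2855]
eef_rot: [[-0.0, 1.0, -0.0], [1.0, 0.0, 0.0], [0.0, -0.0, -1.0]]
contact_force: [-0.3, 0.3, -1.6]
finger_gap: 0.0288
grasp_force: 60.1
```

arm_command --deltas '[{"dp":[0,0,0.001],"angular":[0,0,0]},{"dp":[0,0,0.002],"angular":[0,0,0]},{"dp":[0,0,0.002],"angular":[0,0,0]}]'

```text
t: 32.33
ee_pos: [0.585, -0.249, 0.2835]
eef_rot: [[0.0, 1.0, -0.0], [1.0, -0.0, 0.0], [0.0, -0.0, -1.0]]
contact_force: [0.1, -0.0, -1.7]
finger_gap: 0.0289
grasp_force: 60.1
```

Still free (weight 1.8 N carried). Continuing.

arm_command --deltas '[{"dp":[0,0,0.001],"angular":[0,0,0]},{"dp":[0,0,0.002],"angular":[0,0,0]},{"dp":[0,0,0.002],"angular":[0,0,0]}]'

```text
t: 32.7
ee_pos: [0.5849, -0.2489, 0.2815]
eef_rot: [[-0.0, 1.0, -0.0], [1.0, 0.0, 0.0], [0.0, -0.0, -1.0]]
contact_force: [-0.3, -0.4, -2.6]
finger_gap: 0.0292
grasp_force: 60.1
```

arm_command --deltas '[{"dp":[0,0,0.001],"angular":[0,0,0]},{"dp":[0,0,0.002],"angular":[0,0,0]},{"dp":[0,0,0.002],"angular":[0,0,0]}]'

```text
t: 33.08
ee_pos: [0.5849, -0.249, 0.2795]
eef_rot: [[0.0, 1.0, -0.0], [1.0, -0.0, 0.0], [0.0, -0.0, -1.0]]
contact_force: [-0.4, -0.6, -1.7]
finger_gap: 0.0294
grasp_force: 60.1
```

arm_command --deltas '[{"dp":[0,0,0.001],"angular":[0,0,0]},{"dp":[0,0,0.002],"angular":[0,0,0]},{"dp":[0,0,0.002],"angular":[0,0,0]}]'

```text
t: 33.45
ee_pos: [0.5852, -0.2491, 0.2786]
eef_rot: [[-0.0, 1.0, 0.0], [1.0, 0.0, -0.0], [-0.0, 0.0, -1.0]]
contact_force: [-0.2, 1.3, 3.1]
finger_gap: 0.0289
grasp_force: 60.7
```

arm_command --deltas '[{"dp":[0,0,0.001],"angular":[0,0,0]},{"dp":[0,0,0.002],"angular":[0,0,0]},{"dp":[0,0,0.002],"angular":[0,0,0]}]'

```text
t: 33.83
ee_pos: [0.5855, -0.2493, 0.2786]
eef_rot: [[-0.0, 1.0, 0.001], [1.0, 0.0, -0.001], [-0.001, 0.001, -1.0]]
contact_force: [-4.1, 2.1, 11.2]
finger_gap: 0.0296
grasp_force: 61.6
```

Contact: the TCP stopped at 0.2786 and force rose, so the foam is about 25 mm up. Ease back 2 mm, release, and rise clear.

arm_command --deltas '[{"dp":[0,0,-0.002],"angular":[0,0,0]},{"dp":[0,0,-0.002],"angular":[0,0,0]}]'

```text
t: 34.08
ee_pos: [0.5853, -0.2491, 0.2786]
eef_rot: [[-0.0, 1.0, 0.001], [1.0, 0.0, -0.001], [-0.001, 0.001, -1.0]]
contact_force: [-1.0, 1.1, 5.5]
finger_gap: 0.0288
grasp_force: 60.7
```

arm_command --deltas '[{"dp":[0,0,0],"angular":[0,0,0]},{"dp":[0,0,0],"angular":[0,0,0]},{"dp":[0,0,-0.02],"angular":[0,0,0]},{"dp":[0,0,-0.06],"angular":[0,0,0]},{"dp":[0,0,-0.11],"angular":[0,0,0]},{"dp":[0,-0.05,-0.13],"angular":[0,0,0]},{"dp":[0,-0.1,-0.13],"angular":[0,0,0]},{"dp":[0,-0.13,-0.13],"angular":[0,0,0]},{"dp":[0,-0.13,-0.13],"angular":[0,0,0]}]' --gripper -0.3

```text
t: 35.2
ee_pos: [0.4537, -0.2489, 0.4091]
eef_rot: [[0.002, 1.0, 0.002], [1.0, -0.002, -0.001], [-0.001, 0.002, -1.0]]
contact_force: [0.2, -0.3, -0.4]
finger_gap: 0.0555
grasp_force: 0.0
```

```bash
python3 - <<'E'
from h import *
st()
for n in("scene","side"): look(n,n+"6"); tips(n,["jar","sample_bottle","beaker","red_buffer","blue_buffer","yellow_buffer"])
a,b=cv2.imread("pics/scene6.png")[60:310,150:400],cv2.imread("pics/side6.png")[80:330,140:390]
cv2.imwrite("pics/m6.png",cv2.resize(np.hstack([a,b]),None,fx=1.6,fy=1.6))
E
```

```text
35.2 [ 0.4537 -0.2489  0.4091] 0.05550531510535789
scene jar [ 0.582 -0.248  0.003] 0.64
scene sample_bottle [ 0.587 -0.25   0.025] 0.87
scene sample_bottle [0.586 0.005 0.002] 0.56
scene beaker [0.587 0.004 0.044] 0.59
scene red_buffer [0.564 0.248 0.006] 0.88
scene red_buffer [0.578 0.171 0.007] 0.47
scene blue_buffer [0.555 0.332 0.008] 0.74
scene yellow_buffer [ 0.348  0.062 -0.003] 0.95
scene yellow_buffer [ 0.32   0.179 -0.001] 0.87
scene yellow_buffer [0.442 0.072 0.   ] 0.75
side jar [ 0.587 -0.25   0.   ] 0.7
side jar [0.562 0.256 0.009] 0.21
side sample_bottle [ 0.586 -0.247  0.024] 0.69
side beaker [0.564 0.251 0.003] 0.62
side red_buffer [0.564 0.256 0.01 ] 0.93
side red_buffer [ 0.583 -0.248  0.025] 0.32
side blue_buffer [0.556 0.329 0.006] 0.61
side yellow_buffer [0.44  0.073 0.003] 0.92
side yellow_buffer [0.349 0.06  0.   ] 0.7
side yellow_buffer [0.58  0.171 0.007] 0.59
```

View pics/m6.png

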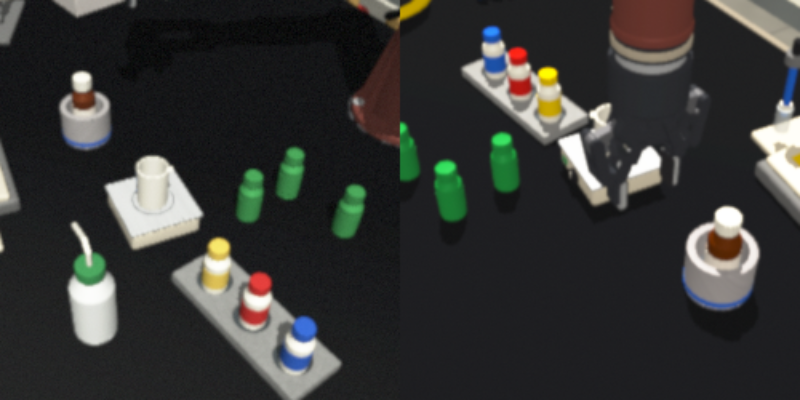

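Everything stands upright in place: sample in the jar at (83,105), beaker on the ring at (153,185), and bottles in the right order. Handing in.

```bash
python3 -c "
from h import *
print(bot.finish_job())"
```

```text
the job is handed in; nothing more can be done
None
```

The job is handed in; no verdict came back, but the last camera check showed yellow, red and blue in their wells in order from the stirrer, the beaker centred on the plate, and the sample bottle resting on the foam about 25 mm up after a light touch of roughly 13 N.

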